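# Slide the camera to its marked stop

### The job

Bring the camera on its rail to the next shot: with the fingertips press the carriage's middle plate fully down to free its brake, keep it down and push the carriage along the rail until it is right up against the marked stop, the collar with the upright fin. Then let the plate spring up and take the hand away, leaving the carriage there. Do not drag the carriage with the brake on, do not touch the camera, and leave everything else standing where it is.

Things in the scene. Friction and masses are not known exactly. Their poses are not given: they have to be found in the camera images.
- rail: aluminium camera rail fixed to the table, 60 mm wide, 452 mm long, top 22 mm above the table. Origin: centre of its underside, on the table; its y axis runs along the rail, x across it (towards the camera side), z up
- carriage_mid (a point): middle of the black carriage that slides along the rail (70 mm across the rail, 120 mm along it, flat ends 60 mm either side of this point); the point is 40.5 mm above the table; axes as the rail's. Two black thumb ridges stand across the carriage, 26 to 36 mm either side of this point along the rail, top 56 mm above the table
- plate_top (a point): centre of the upper face of the bare metal press plate in the middle of the carriage, between the two ridges: 64 mm across the rail, 46 mm along it, 42.5 mm above the table at rest. There is a 52 mm gap between the ridges for the fingertip and it is open at both sides
- plate (a joint): how far the press plate is down: about 0 at rest (brake on), 0.005 m fully down, pressed straight down. Sprung: it starts to move at about 10 N, which frees the brake, and is fully down at about 14 N; the brake grips again as soon as the plate is let up. With the brake on the carriage is held by some 10 N; freed, it slides with 1 to 2 N. The push may go through a ridge or just through the pressing fingertip
- carriage (a joint): position of the carriage along the rail in m, 0 at the rail's middle, growing along the rail's +y
- stop_mid (a point): the marked stop: aluminium collar clamped across the rail with an upright metal fin on top (fin 50 mm across the rail, 6 mm thick, top 70 mm above the table). Collar 74 mm across the rail, 24 mm along it. The point is the centre of the collar's top, 38 mm above the table, at the foot of the fin. It may be at either end. With the carriage against it, carriage_mid is 72 mm from this point along the rail
- spare_mid (a point): the plain collar at the other end of the rail, same size as the marked stop but without a fin; same point
- cam_unit: small black action camera (30 x 64 mm, 44 mm tall) on a bracket at the carriage's side, rides with it. Origin: centre of its underside, 28.5 mm above the table and 100 mm from the carriage's middle along the rail's +x; top 72.5 mm above the table. Not to be touched
- glue_c (a point): bystander: white glue bottle, 38 mm across, 110 mm tall, upright; point at its centre, half-way up
- battery_c (a point): bystander: grey battery block, 34 x 50 x 45 mm tall; point at its centre, half-way up
- tape_c (a point): bystander: roll of card tape lying flat, 76 mm across, 24 mm tall; point at its centre, half-way up
- lens_c (a point): bystander: black camera lens standing upright, 64 mm across, 70 mm tall; point at its centre, half-way up
- tree_c (a point): bystander: model tree on a round foot, about 52 mm across, 100 mm tall; point at its centre, half-way up
- offcut_c (a point): bystander: wooden offcut, 30 x 60 x 38 mm tall; point at its centre, half-way up
- driver_grip (a point): bystander: screwdriver lying on the table, 190 mm long; point at its handle
Mind the look-alikes: they are no part of the job. What is shaped like the part that bears stop_mid but blue, pink or purple is not meant.

How it is judged:
By the outcome, as a careful person would: the job done as asked, in the order asked, and still so for the second after the job is handed in, with the robot touching nothing.
It also fails if it takes over 32 s, if anything falls off the work surface, if the arm or the gripper's body presses on something with over 40 N, if the wrist force passes 120 N, or if a joint passes its speed limit or range.

### The arm

A 6-joint arm with a two-finger parallel gripper is mounted at the origin on the work surface. World frame = base frame: x ahead of the robot, y to its left, z up, the work surface at z = 0. Lengths are in mm, angles in rad, forces in N, time in s.
With the tool pointing down it reaches from about 350 to 775 mm from the base axis. Payload 7.3 kg.
Tool frame: the origin (TCP) lies at the very end of the fingers, on their centre line; the grasp point (between the pads) lies 19 mm behind it; x points along the fingers, z is the direction in which the jaws open and shut, and the axes are right-handed (so a half turn about x gives the same grasp; the last joint's range is limited). The gripper opens to 92 mm and grips with 3 to 60 N. Pads are 19 mm wide; open, the fingers measure 130 mm over their backs; the gripper's body (75 mm by 190 mm) begins 47 mm behind the grasp point.
Start: joints at [1.191, 0.342, 1.524, -0, 1.275, -0.146], TCP at [121.613, 510.74, 226.741] pointing down, gripper open.
Joint ranges: [-2.53, 2.53], [-0.77, 2.02], [0.04, 2.7], [-1, 4.14], [0.28, 2.66], [-3.11, 3.11]. Speed limits (rad/s): [2.57, 2.57, 3.14, 3.14, 3.14, 3.14].

### API

Orientations are given as [roll, pitch, yaw] about the fixed x, y, z axes, in that order (R = Rz(yaw) Ry(pitch) Rx(roll)).
In Python, from plant import * gives the robot as it stands.
- The arm moves only by the shell command python3 -m creep 'ROWS'. ROWS is JSON, a list of rows, each an object of numbers: "tx", "ty", "tz": the shift along the tool's x, y, z in cm; "wx", "wy", "wz": the turn, a rotation vector about the tool's x, y, z in rad; "gripper": the closure, from -1 (fully open) to 1 (shut). A call has 1 to 8 rows; each row is the pose to reach, as a shift and turn from the pose commanded when the call began, along the tool's axes at that moment; what a row does not reach only later rows make up. A row lasts 1/12 s, in which the tool goes at most 41.7 mm and 7.16 degrees, less where a joint would pass 70% of its speed; a pose out of reach is approached as far as the arm can. A call with a gripper value outside its range is refused whole. The fingers move at their own pace and stop on an object; the grip force is fixed at half the most. Time passes only in rows, so rows that repeat a pose let the fingers close. It gives the time, the measured TCP pose, the force and the opening at its end, in the units of the state.
- get_obs(): the state, without advancing time (a new reading comes with each control period).
- capture(name): name is "scene" or "side" or "wrist"; returns a dict with "frame" (400x640x3 uint8, red, green, blue), "z_map" (400x640 float32, mm along the optical axis (not along the pixel's ray), 0 where there is no reading), "vertical_fov" (degrees; the focal length in pixels is half the picture's height over the tangent of half this angle, whatever the lens; pixels are square), "cx", "cy" (the principal point, pixels), "xyz" and "rotation" of the camera in the world. Camera axes: x right, y down, z forward; pixel columns grow to the right and rows downward; lengths in mm; the calibration is good to about 2 mm. A picture is of the moment at which its call begins.
- close_job(): hands the job in, once; it reports no verdict.
The state is a dict: "time": time; "joint_positions": joint angles; "dq": joint speeds; "tau": joint torques, N m; "tool_pos": TCP position; "tcp_rot": TCP orientation; "contact_force": force on the tool from outside, world axes, zero at the start; "moment": the same for the moment, N m; "grip_width": finger opening in mm.
Only numpy, scipy, OpenCV 4.12 (cv2) and the standard library are available. Lean on these libraries where they do the work, as an engineer would, in place of code of your own. Each camera call takes 0.05 s, during which the arm holds its last target.

## Working session

There is one attempt and no reset: what is moved stays moved. The work goes in short steps, Python scripts to look and compute and a shell command to move; the robot and the scene stay as the last step left them, time stands still between calls to the robot, and variables do not carry over. Pictures are saved under pics/ and viewed, and the job is handed in when it is done.

```bash
mkdir -p pics; ls; cat > h.py <<'E'
from plant import *
import numpy as np, cv2
def cam(name):
    c=capture(name); return c
def save(c,fn,crop=None,scale=1):
    im=c["frame"][:,:,::-1]
    if crop: x0,y0,x1,y1=crop; im=im[y0:y1,x0:x1]
    if scale!=1: im=cv2.resize(im,None,fx=scale,fy=scale,interpolation=cv2.INTER_CUBIC)
    cv2.imwrite("pics/"+fn,im)
def world(c,z=None):
    zm=c["z_map"] if z is None else z
    h,w=zm.shape
    f=h/2/np.tan(np.radians(c["vertical_fov"])/2)
    u,v=np.meshgrid(np.arange(w),np.arange(h))
    P=np.stack([(u-c["cx"])/f*zm,(v-c["cy"])/f*zm,zm],-1)
    return P@np.array(Rm(c)).T+np.array(c["xyz"])
def Rm(c):
    r=np.array(c["rotation"])
    if r.shape==(3,3): return r
    from scipy.spatial.transform import Rotation as R
    return R.from_euler("xyz",r).as_matrix() if r.size==3 else R.from_quat(r).as_matrix()
E
python3 - <<'E'
from h import *
import pickle
print(get_obs())
for n in ["scene","side"]:
    c=cam(n); save(c,n+"0.png"); pickle.dump(c,open(n+"0.pkl","wb")); print(n,c["xyz"],c["rotation"],c["vertical_fov"],c["cx"],c["cy"])
E
```

```text
pics
{'time': 0.0, 'joint_positions': array([ 1.19100581e+00,  3.42706843e-01,  1.52501967e+00,  3.26949700e-05,
        1.27541531e+00, -1.46000184e-01]), 'dq': array([-0.0001986 ,  0.00062168, -0.00156417, -0.00020623,  0.00089655,
        0.00071197]), 'tau': array([ 9.35678072e-04, -4.31246674e+01, -2.44225502e+01,  7.19845318e-02,
        5.58976515e-02, -1.40426769e-04]), 'tool_pos': array([121.43889098, 510.33761995, 226.05229027]), 'tcp_rot': array([ 2.97541397,  1.56924684, -1.97077489]), 'contact_force': array([ 0.15263162, -0.1097975 , -0.45316848]), 'moment': array([-0.00714799, -0.01118251,  0.01273451]), 'grip_width': 91.84499362355847}
scene [1101.08198505  352.68558299  769.95519179] [-2.33425296 -0.02116917  2.3145267 ] 55.59297289497543 327.58158913644957 197.91036186198656
side [ 251.53295957 -652.03596814  758.86462637] [-2.4231912  -0.01522097 -0.44197823] 52.495970437918146 319.64702086569486 200.526902228909
```

View pics/scene0.png

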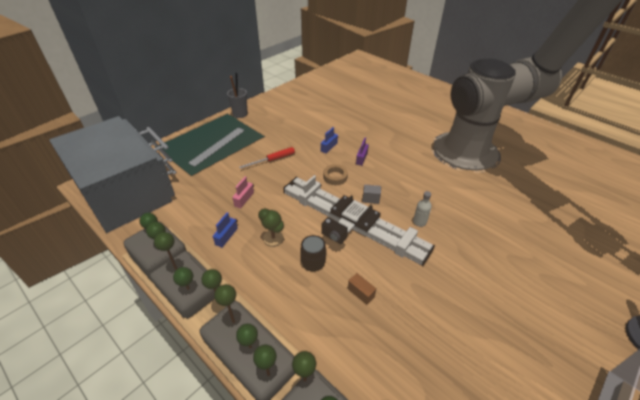

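View pics/side0.png

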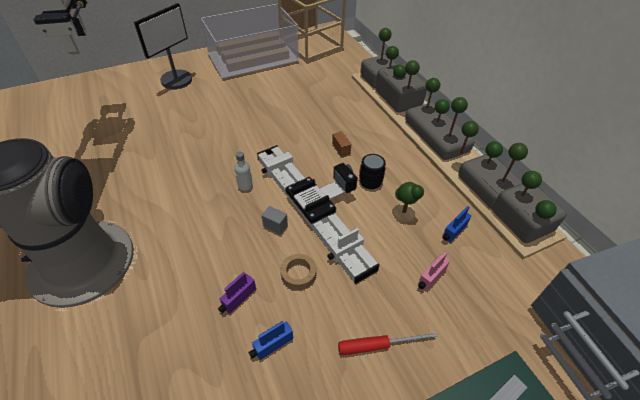

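The side view shows the rail from (270,155) to (365,270), with the carriage at (310,197) and the camera at (345,178). Candidates for the marked stop:
- Metal collar with a fin: side (347,240), scene (308,187).
- Plain collar, no fin: side (273,160).
- Loose coloured look-alikes: purple (237,293), blue (272,340), blue (457,223) and pink (433,271).

I choose the metal collar with the fin on the rail. I'll check it in a close crop and measure.

```bash
python3 - <<'E'
import pickle
from h import *
s=pickle.load(open("side0.pkl","rb")); c=pickle.load(open("scene0.pkl","rb"))
save(s,"side_crop.png",(240,130,420,290),4)
save(c,"scene_crop.png",(270,160,450,280),4)
for n,q in(("side",s),("scene",c)):
    W=world(q)
    t=W[(W[...,2]>-15)&(W[...,2]<15)]; print(n,"table z med",np.median(t[:,2]))
    pts={"side":[(272,158),(300,195),(311,200),(322,208),(347,236),(347,246),(358,262),(345,170),(372,160),(243,157),(275,215),(298,262),(407,190),(342,140),(365,345)],
      "scene":[(308,187),(344,208),(355,212),(368,222),(406,240),(335,228),(312,242),(424,197),(372,190),(335,170),(271,220),(362,285)]}[n]
    for u,v in pts: print((u,v),W[v,u].round(0), q["frame"][v,u])
E
```

```text
side table z med 1.6244076142331778
(272, 158) [482.  97.  37.] [180 180 177]
(300, 195) [493. -58.  46.] [109 109 107]
(311, 200) [511. -83.  45.] [145 144 142]
(322, 208) [ 524. -114.   43.] [24 22 26]
(347, 236) [ 530. -224.   68.] [95 95 93]
(347, 246) [ 529. -230.   39.] [194 194 190]
(358, 262) [ 543. -258.    7.] [186 186 182]
(345, 170) [614. -53.  75.] [21 21 23]
(372, 160) [691. -49.  74.] [105 112 114]
(243, 157) [399.  60. 104.] [53 50 49]
(275, 215) [417. -91.  47.] [112 112 115]
(298, 262) [ 423. -206.   11.] [74 58 42]
(407, 190) [ 700. -185.   95.] [52 77 42]
(342, 140) [677.  81.  42.] [128  87  58]
(365, 345) [ 461. -430.   25.] [166  47  46]
scene table z med 1.5648874082225461
(308, 187) [ 543. -215.   51.] [110 105  97]
(344, 208) [528. -93.  40.] [66 58 51]
(355, 212) [522. -60.  44.] [157 152 143]
(368, 222) [522. -15.  39.] [64 56 50]
(406, 240) [505.  93.  40.] [197 190 180]
(335, 228) [621. -44.  73.] [59 51 44]
(312, 242) [690. -55.  71.] [114 116 112]
(424, 197) [402.  67. 101.] [88 77 67]
(372, 190) [423. -79.  47.] [120 115 113]
(335, 170) [ 395. -243.    9.] [101  80  58]
(271, 220) [ 722. -164.   91.] [77 89 54]
(362, 285) [684.  95.  40.] [140  94  61]
```

View pics/side_crop.png

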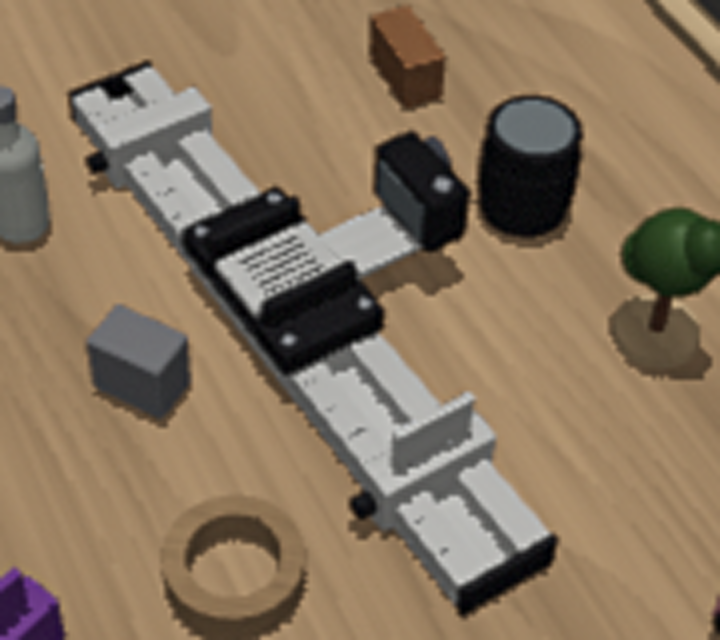

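View pics/scene_crop.png

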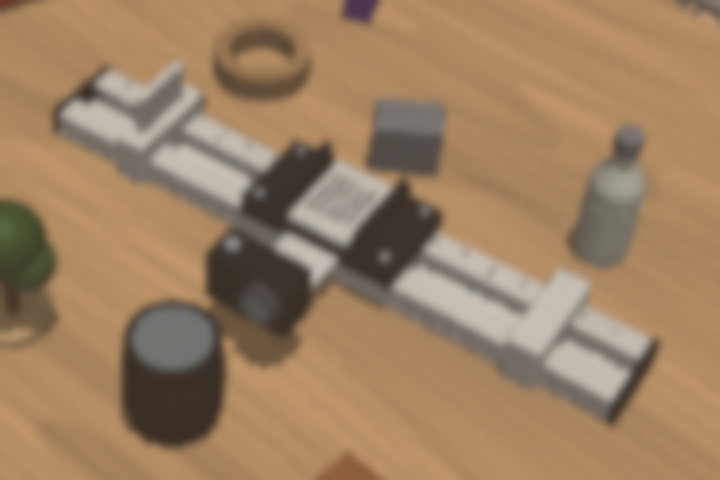

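```bash
python3 - <<'E'
import pickle
from h import *
from scipy.spatial.transform import Rotation as R
o=get_obs(); print(R.from_euler("xyz",o["tcp_rot"]).as_matrix().round(3))
for n in("side","scene"):
    q=pickle.load(open(n+"0.pkl","rb")); W=world(q); f=q["frame"].astype(int)
    x,y,z=W[...,0],W[...,1],W[...,2]
    reg=(x>440)&(x<590)&(y>-300)&(y<180)
    bright=(f.min(-1)>125)&(f.max(-1)-f.min(-1)<25)
    m=reg&(z>16)&(z<29)&bright
    P=np.stack([x[m],y[m]],-1); c0=P.mean(0)
    r=cv2.minAreaRect(P.astype(np.float32)); print(n,"rail rect",r, len(P))
    col=reg&(z>33)&(z<47)&bright
    k,lab,st,ce=cv2.connectedComponentsWithStats(col.astype(np.uint8))
    for i in range(1,k):
        if st[i,4]>25:
            mm=lab==i; Q=W[mm]; print(" comp",st[i,4],ce[i].round(0),"mean",Q.mean(0).round(1),"rect",cv2.minAreaRect(Q[:,:2].astype(np.float32)))
    m=reg&(z>60)&(z<73); Q=W[m]
    if len(Q): print(" fin",len(Q),Q.mean(0).round(1),cv2.minAreaRect(Q[:,:2].astype(np.float32)))
    m=reg&(z>50)&(z<59)&(f.max(-1)<60); Q=W[m]
    if len(Q): print(" ridge",len(Q),Q.mean(0).round(1),cv2.minAreaRect(Q[:,:2].astype(np.float32)))
E
```

```text
[[-0.    -0.973  0.232]
 [-0.001  0.232  0.973]
 [-1.     0.    -0.001]]
side rail rect ((536.2818603515625, -69.34785461425781), (105.53950500488281, 440.7782897949219), 7.281622886657715) 1325
 comp 182 [278. 159.] mean [493.1  85.6  39.5] rect ((493.5169677734375, 86.6163330078125), (73.42103576660156, 25.68604850769043), 6.884427547454834)
 comp 270 [309. 196.] mean [511.6 -67.   43.9] rect ((513.0807495117188, -67.50939178466797), (63.90108871459961, 44.65706253051758), 10.449341773986816)
 comp 149 [346. 245.] mean [ 527.9 -225.7   39.3] rect ((533.5704956054688, -222.17599487304688), (73.30110931396484, 24.136825561523438), 4.1920390129089355)
 fin 112 [ 531.8 -219.5   67.8] ((515.78759765625, -135.29733276367188), (50.07868194580078, 183.9472198486328), 11.409748077392578)
 ridge 206 [511.9 -70.4  55.5] ((513.0612182617188, -69.44210052490234), (61.99247360229492, 73.28521728515625), 8.102357864379883)
scene rail rect ((529.7217407226562, -68.346435546875), (85.80854034423828, 439.8775329589844), 7.180394649505615) 1034
 comp 109 [309. 190.] mean [ 542.5 -213.4   38.8] rect ((536.4813232421875, -217.92459106445312), (71.7598876953125, 24.643075942993164), 4.296471118927002)
 comp 254 [354. 211.] mean [519.  -65.5  43.8] rect ((517.8538208007812, -65.73786163330078), (59.32698059082031, 42.40260696411133), 9.06065559387207)
 comp 209 [406. 238.] mean [499.4  90.   39.1] rect ((496.729248046875, 88.73092651367188), (70.29090881347656, 24.674999237060547), 7.2540082931518555)
 fin 58 [ 534.2 -214.2   67.6] ((505.637939453125, -135.92221069335938), (49.35472106933594, 187.19854736328125), 18.955095291137695)
 ridge 50 [526.3 -72.8  54.1] ((521.473388671875, -64.40896606445312), (47.84479904174805, 70.77485656738281), 9.236065864562988)
```

The crop confirms it: the finned metal collar on the rail, side (347,240), is the stop, at about (535,-220). Heights and sizes match: collar 73 x 24 mm at z 39, plate 64 x 45 mm at z 43.

Plate centre is about (514,-67). The direction to the stop is (0.129,-0.992), and the travel is about 82 mm. I'll go above the plate with the jaws shut and the jaw axis across the rail.

```bash
python3 -m creep '[{"ty":-51.6,"tz":-47.1,"wx":1.208,"gripper":1},{"ty":-51.6,"tz":-47.1,"wx":1.208,"gripper":1},{"ty":-51.6,"tz":-47.1,"wx":1.208,"gripper":1},{"ty":-51.6,"tz":-47.1,"wx":1.208,"gripper":1},{"ty":-51.6,"tz":-47.1,"wx":1.208,"gripper":1},{"ty":-51.6,"tz":-47.1,"wx":1.208,"gripper":1},{"ty":-51.6,"tz":-47.1,"wx":1.208,"gripper":1},{"ty":-51.6,"tz":-47.1,"wx":1.208,"gripper":1}]'
cat > g.py <<'E'
from h import *
from scipy.spatial.transform import Rotation as R
import sys
def rel(tx,ty,tz,zang=7.4):
    o=get_obs(); M=R.from_euler("xyz",o["tcp_rot"]).as_matrix()
    d=(np.array([tx,ty,tz])-o["tool_pos"])/10
    zt=np.array([np.cos(np.radians(zang)),np.sin(np.radians(zang)),0]); xt=np.array([0,0,-1.]); T=np.stack([xt,np.cross(zt,xt),zt],-1)
    print("t",o["time"],"pos",o["tool_pos"].round(1),"F",o["contact_force"].round(1),"w",o["grip_width"].round(1))
    print("cm tool",(M.T@d).round(2),"rotvec",R.from_matrix(M.T@T).as_rotvec().round(3)); print(M.round(3))
if __name__=="__main__": rel(*map(float,sys.argv[1:4]))
E
python3 g.py 514 -67 226
```

```text
validation failed for argument at $[0]...
Traceback (most recent call last):
  File "g.py", line 10, in <module>
    if __name__=="__main__": rel(*map(float,sys.argv[1:4]))
                             ~~~^^^^^^^^^^^^^^^^^^^^^^^^^^^
  File "g.py", line 8, in rel
    print("t",o["time"],"pos",o["tool_pos"].round(1),"F",o["contact_force"].round(1),"w",o["grip_width"].round(1))
                                                                                         ^^^^^^^^^^^^^^^^^^^^^
AttributeError: 'float' object has no attribute 'round'
```

```bash
sed -i 's/o\["grip_width"\].round(1)/round(o["grip_width"],1)/' g.py
python3 -m creep '[{"tx":0,"ty":-4.1,"tz":-3.8,"wx":0.1,"wy":0,"wz":0,"gripper":1}]'; python3 g.py 514 -67 226
```

```text
time: 0.18
tool_pos: [142.8, 479.2, 225.9]
tcp_rot: [0.92, 1.568, 2.161]
contact_force: [1.7, -0.6, 0.1]
grip_width: 88.6
t 0.1833 pos [142.8 479.2 225.9] F [ 1.7 -0.6  0.1] w 88.6
cm tool [ -0.17 -52.79 -39.68] rotvec [ 1.112  0.    -0.003]
[[-0.001 -0.946  0.323]
 [ 0.002  0.323  0.946]
 [-1.     0.002  0.001]]
```

All seven keys are required, so that move worked. Continuing.

```bash
python3 -m creep '[{"tx":0,"ty":-52.5,"tz":-39.5,"wx":1.1,"wy":0,"wz":0,"gripper":1},{"tx":0,"ty":-52.5,"tz":-39.5,"wx":1.1,"wy":0,"wz":0,"gripper":1},{"tx":0,"ty":-52.5,"tz":-39.5,"wx":1.1,"wy":0,"wz":0,"gripper":1},{"tx":0,"ty":-52.5,"tz":-39.5,"wx":1.1,"wy":0,"wz":0,"gripper":1},{"tx":0,"ty":-52.5,"tz":-39.5,"wx":1.1,"wy":0,"wz":0,"gripper":1},{"tx":0,"ty":-52.5,"tz":-39.5,"wx":1.1,"wy":0,"wz":0,"gripper":1},{"tx":0,"ty":-52.5,"tz":-39.5,"wx":1.1,"wy":0,"wz":0,"gripper":1},{"tx":0,"ty":-52.5,"tz":-39.5,"wx":1.1,"wy":0,"wz":0,"gripper":1}]'; python3 g.py 514 -67 226
```

```text
time: 0.85
tool_pos: [331.2, 197.6, 226.7]
tcp_rot: [1.037, 1.571, 1.268]
contact_force: [0.7, 0.1, -0.2]
grip_width: 36.3
t 0.85 pos [331.2 197.6 226.7] F [ 0.7  0.1 -0.2] w 36.3
cm tool [  0.07 -29.95  11.73] rotvec [ 0.102  0.    -0.   ]
[[ 0.    -0.229  0.973]
 [ 0.     0.973  0.229]
 [-1.     0.     0.   ]]
```

```bash
python3 -m creep '[{"tx":0,"ty":-29.9,"tz":11.7,"wx":0.1,"wy":0,"wz":0,"gripper":1},{"tx":0,"ty":-29.9,"tz":11.7,"wx":0.1,"wy":0,"wz":0,"gripper":1},{"tx":0,"ty":-29.9,"tz":11.7,"wx":0.1,"wy":0,"wz":0,"gripper":1},{"tx":0,"ty":-29.9,"tz":11.7,"wx":0.1,"wy":0,"wz":0,"gripper":1},{"tx":0,"ty":-29.9,"tz":11.7,"wx":0.1,"wy":0,"wz":0,"gripper":1},{"tx":0,"ty":-29.9,"tz":11.7,"wx":0.1,"wy":0,"wz":0,"gripper":1},{"tx":0,"ty":-29.9,"tz":11.7,"wx":0.1,"wy":0,"wz":0,"gripper":1},{"tx":0,"ty":-29.9,"tz":11.7,"wx":0.1,"wy":0,"wz":0,"gripper":1}]'; python3 g.py 514 -67 120
```

```text
time: 1.52
tool_pos: [516.0, -66.9, 226.2]
tcp_rot: [-1.746, 1.57, -1.611]
contact_force: [0.2, 0.3, 0.4]
grip_width: 0.5
t 1.5167 pos [516.  -66.9 226.2] F [0.2 0.3 0.4] w 0.5
cm tool [10.62  0.02 -0.2 ] rotvec [ 0.006 -0.     0.   ]
[[-0.    -0.135  0.991]
 [-0.     0.991  0.135]
 [-1.    -0.    -0.   ]]
```

```bash
python3 -m creep '[{"tx":4,"ty":0,"tz":-0.2,"wx":0,"wy":0,"wz":0,"gripper":1},{"tx":8,"ty":0,"tz":-0.2,"wx":0,"wy":0,"wz":0,"gripper":1},{"tx":12,"ty":0,"tz":-0.2,"wx":0,"wy":0,"wz":0,"gripper":1},{"tx":14.6,"ty":0,"tz":-0.2,"wx":0,"wy":0,"wz":0,"gripper":1},{"tx":14.6,"ty":0,"tz":-0.2,"wx":0,"wy":0,"wz":0,"gripper":1}]'; python3 g.py 514 -67 43; python3 - <<'E'
from h import *
c=cam("side"); save(c,"s1.png",(230,90,430,290),3)
c=cam("wrist"); save(c,"w1.png")
E
```

```text
time: 1.93
tool_pos: [508.8, -63.0, 75.3]
tcp_rot: [2.724, 1.559, 2.86]
contact_force: [-1.1, 0.2, 0.9]
grip_width: 0.4
t 1.9333 pos [508.8 -63.   75.3] F [-1.1  0.2  0.9] w 0.4
cm tool [ 3.23 -0.48  0.5 ] rotvec [ 0.007 -0.01  -0.005]
[[-0.011 -0.136  0.991]
 [ 0.003  0.991  0.136]
 [-1.     0.005 -0.01 ]]
```

View pics/s1.png

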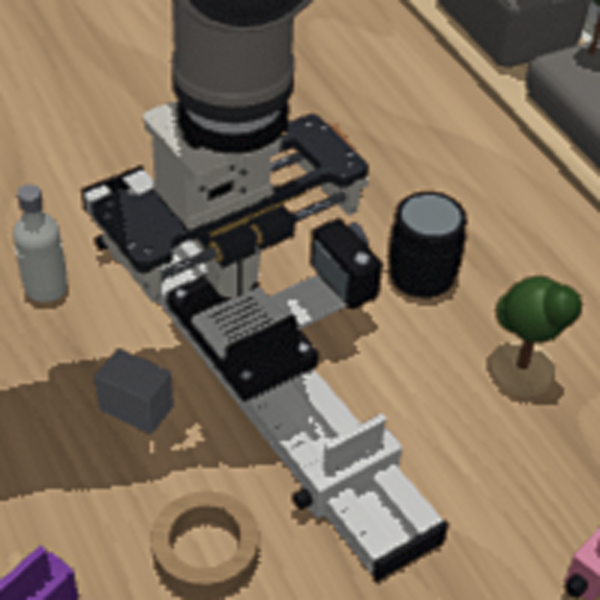

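View pics/w1.png

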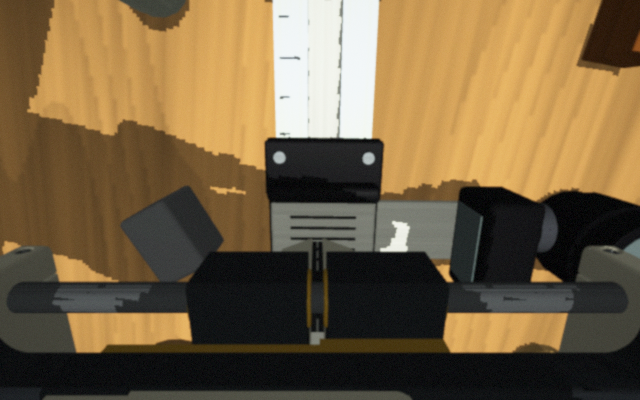

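The side view shows the fingertips over the plate (235,320 in the crop), with the camera (345,265) to the right and below the gripper body. The wrist view shows the fingers centred across the plate. The last pose had not settled, so I'll hold for a moment.

```bash
python3 -m creep '[{"tx":0,"ty":0,"tz":0,"wx":0,"wy":0,"wz":0,"gripper":1},{"tx":0,"ty":0,"tz":0,"wx":0,"wy":0,"wz":0,"gripper":1},{"tx":0,"ty":0,"tz":0,"wx":0,"wy":0,"wz":0,"gripper":1}]'; python3 g.py 514 -67 43;
```

```text
time: 2.28
tool_pos: [513.9, -64.2, 82.6]
tcp_rot: [-0.388, 1.567, -0.251]
contact_force: [-0.6, -0.1, 0.7]
grip_width: 0.8
t 2.2833 pos [513.9 -64.2  82.6] F [-0.6 -0.1  0.7] w 0.8
cm tool [ 3.96 -0.28 -0.04] rotvec [0.008 0.003 0.001]
[[ 0.004 -0.137  0.991]
 [-0.001  0.991  0.137]
 [-1.    -0.001  0.003]]
```

```bash
python3 -m creep '[{"tx":1,"ty":-0.2,"tz":0,"wx":0,"wy":0,"wz":0,"gripper":1},{"tx":2,"ty":-0.2,"tz":0,"wx":0,"wy":0,"wz":0,"gripper":1},{"tx":2.8,"ty":-0.2,"tz":0,"wx":0,"wy":0,"wz":0,"gripper":1},{"tx":3.2,"ty":-0.2,"tz":0,"wx":0,"wy":0,"wz":0,"gripper":1},{"tx":3.2,"ty":-0.2,"tz":0,"wx":0,"wy":0,"wz":0,"gripper":1},{"tx":3.2,"ty":-0.2,"tz":0,"wx":0,"wy":0,"wz":0,"gripper":1}]'; python3 g.py 514 -67 43; python3 - <<'E'
from h import *
c=cam("side"); save(c,"s2.png",(270,140,370,220),7)
E
```

```text
time: 2.78
tool_pos: [512.8, -65.9, 48.2]
tcp_rot: [2.637, 1.57, 2.774]
contact_force: [-0.2, -0.5, 0.6]
grip_width: 0.5
t 2.7833 pos [512.8 -65.9  48.2] F [-0.2 -0.5  0.6] w 0.5
cm tool [ 0.52 -0.13  0.11] rotvec [ 0.008 -0.001 -0.001]
[[-0.001 -0.136  0.991]
 [ 0.     0.991  0.136]
 [-1.     0.001 -0.001]]
```

View pics/s2.png

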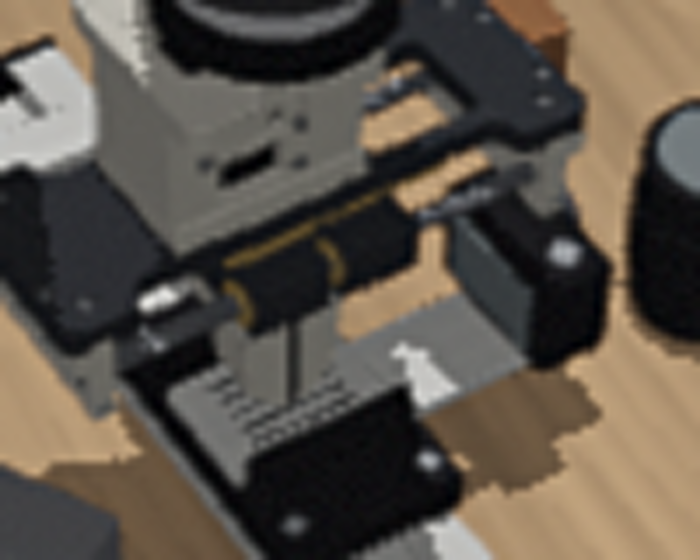

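```bash
python3 - <<'E'
from h import *
c=cam("side"); W=world(c)
# crop px -> full: 270+x/7, 140+y/7
for n,(x0,y0,x1,y1) in {"leg":(515,140,575,200),"cam":(470,225,600,340)}.items():
    A=W[140+y0//7:140+y1//7,270+x0//7:270+x1//7].reshape(-1,3); print(n,np.percentile(A[:,2],[2,25,50,75,98]).round(0),A.mean(0).round(0))
E
```

```text
leg [  1. 128. 133. 143. 153.] [601. -80. 125.]
cam [29. 53. 67. 73. 77.] [604. -75.  67.]
```

The gripper leg is 50 mm above the camera, so it is clear. Pressing in small steps.

```bash
python3 -m creep '[{"tx":0.2,"ty":0,"tz":0,"wx":0,"wy":0,"wz":0,"gripper":1},{"tx":0.4,"ty":0,"tz":0,"wx":0,"wy":0,"wz":0,"gripper":1},{"tx":0.6,"ty":0,"tz":0,"wx":0,"wy":0,"wz":0,"gripper":1},{"tx":0.8,"ty":0,"tz":0,"wx":0,"wy":0,"wz":0,"gripper":1},{"tx":0.8,"ty":0,"tz":0,"wx":0,"wy":0,"wz":0,"gripper":1}]'; python3 g.py 514 -67 37.5
```

```text
time: 3.3
tool_pos: [513.3, -65.9, 41.3]
tcp_rot: [-0.283, 1.57, -0.146]
contact_force: [-2.0, 1.4, 10.9]
grip_width: 0.4
t 3.3 pos [513.3 -65.9  41.3] F [-2.   1.4 10.9] w 0.4
cm tool [ 0.38 -0.11  0.06] rotvec [0.008 0.001 0.   ]
[[ 0.001 -0.137  0.991]
 [-0.     0.991  0.137]
 [-1.    -0.     0.001]]
```

```bash
python3 -m creep '[{"tx":0.15,"ty":0,"tz":0,"wx":0,"wy":0,"wz":0,"gripper":1},{"tx":0.3,"ty":0,"tz":0,"wx":0,"wy":0,"wz":0,"gripper":1},{"tx":0.4,"ty":0,"tz":0,"wx":0,"wy":0,"wz":0,"gripper":1},{"tx":0.5,"ty":0,"tz":0,"wx":0,"wy":0,"wz":0,"gripper":1},{"tx":0.5,"ty":0,"tz":0,"wx":0,"wy":0,"wz":0,"gripper":1}]'; python3 g.py 514 -67 37.5
```

```text
time: 3.72
tool_pos: [513.4, -66.2, 37.6]
tcp_rot: [-0.59, 1.569, -0.453]
contact_force: [-4.3, 0.2, 18.2]
grip_width: 0.6
t 3.7167 pos [513.4 -66.2  37.6] F [-4.3  0.2 18.2] w 0.6
cm tool [ 0.01 -0.09  0.05] rotvec [0.008 0.001 0.001]
[[ 0.002 -0.137  0.991]
 [-0.001  0.991  0.137]
 [-1.    -0.001  0.001]]
```

```bash
python3 -m creep '[{"tx":0.1,"ty":0,"tz":0,"wx":0,"wy":0,"wz":0,"gripper":1},{"tx":0.2,"ty":0,"tz":0,"wx":0,"wy":0,"wz":0,"gripper":1},{"tx":0.2,"ty":0,"tz":0,"wx":0,"wy":0,"wz":0,"gripper":1}]'; python3 g.py 514 -67 37.5
```

```text
time: 3.97
tool_pos: [513.7, -66.6, 37.4]
tcp_rot: [-0.674, 1.567, -0.536]
contact_force: [-10.1, -0.2, 35.4]
grip_width: 0.3
t 3.9667 pos [513.7 -66.6  37.4] F [-10.1  -0.2  35.4] w 0.3
cm tool [-0.01 -0.04  0.03] rotvec [0.008 0.003 0.002]
[[ 0.003 -0.137  0.991]
 [-0.002  0.991  0.137]
 [-1.    -0.002  0.003]]
```

```bash
python3 -m creep '[{"tx":-0.02,"ty":0,"tz":-0.05,"wx":0,"wy":0,"wz":0,"gripper":1},{"tx":-0.02,"ty":-0.2,"tz":-0.05,"wx":0,"wy":0,"wz":0,"gripper":1},{"tx":-0.02,"ty":-0.5,"tz":-0.05,"wx":0,"wy":0,"wz":0,"gripper":1},{"tx":-0.02,"ty":-0.8,"tz":-0.05,"wx":0,"wy":0,"wz":0,"gripper":1},{"tx":-0.02,"ty":-1.1,"tz":-0.06,"wx":0,"wy":0,"wz":0,"gripper":1},{"tx":-0.02,"ty":-1.4,"tz":-0.06,"wx":0,"wy":0,"wz":0,"gripper":1}]'; python3 g.py 514 -67 37.5
```

```text
time: 4.47
tool_pos: [515.4, -80.6, 37.4]
tcp_rot: [-0.575, 1.567, -0.438]
contact_force: [-8.7, -0.2, 31.1]
grip_width: 0.5
t 4.4667 pos [515.4 -80.6  37.4] F [-8.7 -0.2 31.1] w 0.5
cm tool [-0.01  1.37  0.05] rotvec [0.008 0.003 0.002]
[[ 0.004 -0.137  0.991]
 [-0.002  0.991  0.137]
 [-1.    -0.002  0.003]]
```

```bash
python3 -m creep '[{"tx":0,"ty":-0.4,"tz":-0.02,"wx":0,"wy":0,"wz":0,"gripper":1},{"tx":0,"ty":-0.8,"tz":-0.02,"wx":0,"wy":0,"wz":0,"gripper":1},{"tx":0,"ty":-1.2,"tz":-0.02,"wx":0,"wy":0,"wz":0,"gripper":1},{"tx":0,"ty":-1.6,"tz":-0.03,"wx":0,"wy":0,"wz":0,"gripper":1},{"tx":0,"ty":-2.0,"tz":-0.03,"wx":0,"wy":0,"wz":0,"gripper":1},{"tx":0,"ty":-2.4,"tz":-0.03,"wx":0,"wy":0,"wz":0,"gripper":1}]'; python3 g.py 514 -67 37.5;  python3 - <<'E'
from h import *
c=cam("side"); save(c,"s3.png",(260,140,380,280),4)
E
```

```text
time: 4.97
tool_pos: [518.4, -104.6, 37.4]
tcp_rot: [-0.614, 1.566, -0.477]
contact_force: [-7.9, 0.0, 30.0]
grip_width: 0.3
t 4.9667 pos [ 518.4 -104.6   37.4] F [-7.9  0.  30. ] w 0.3
cm tool [-0.02  3.79  0.08] rotvec [0.008 0.004 0.002]
[[ 0.004 -0.137  0.991]
 [-0.002  0.991  0.137]
 [-1.    -0.003  0.004]]
```

View pics/s3.png

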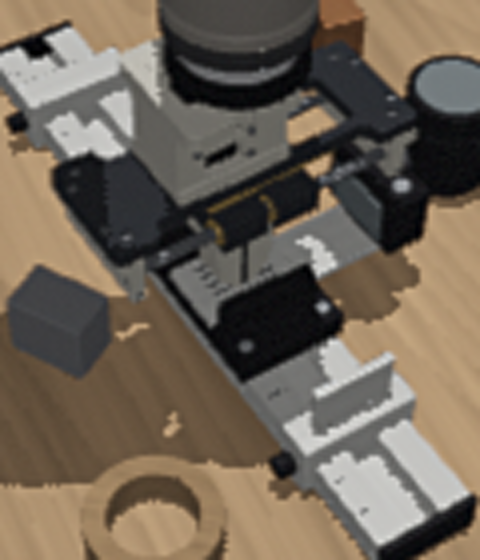

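The carriage moves with the fingertip and the plate stays down. The front end of the carriage is now at crop (250,365) and the stop at (350,420).

```bash
python3 -m creep '[{"tx":0,"ty":-0.4,"tz":-0.02,"wx":0,"wy":0,"wz":0,"gripper":1},{"tx":0,"ty":-0.8,"tz":-0.02,"wx":0,"wy":0,"wz":0,"gripper":1},{"tx":0,"ty":-1.2,"tz":-0.02,"wx":0,"wy":0,"wz":0,"gripper":1},{"tx":0,"ty":-1.6,"tz":-0.03,"wx":0,"wy":0,"wz":0,"gripper":1},{"tx":0,"ty":-2.0,"tz":-0.03,"wx":0,"wy":0,"wz":0,"gripper":1},{"tx":0,"ty":-2.4,"tz":-0.03,"wx":0,"wy":0,"wz":0,"gripper":1},{"tx":0,"ty":-2.8,"tz":-0.04,"wx":0,"wy":0,"wz":0,"gripper":1},{"tx":0,"ty":-3.1,"tz":-0.04,"wx":0,"wy":0,"wz":0,"gripper":1}]'; python3 g.py 525 -149 37.5;  python3 - <<'E'
from h import *
c=cam("side"); save(c,"s4.png",(260,140,380,280),4)
E
```

```text
time: 5.68
tool_pos: [522.4, -135.7, 37.4]
tcp_rot: [-0.673, 1.566, -0.536]
contact_force: [-6.8, -0.1, 28.9]
grip_width: 0.3
t 5.6833 pos [ 522.4 -135.7   37.4] F [-6.8 -0.1 28.9] w 0.3
cm tool [-0.   -1.35  0.07] rotvec [0.008 0.004 0.003]
[[ 0.004 -0.137  0.991]
 [-0.002  0.991  0.137]
 [-1.    -0.003  0.004]]
```

View pics/s4.png

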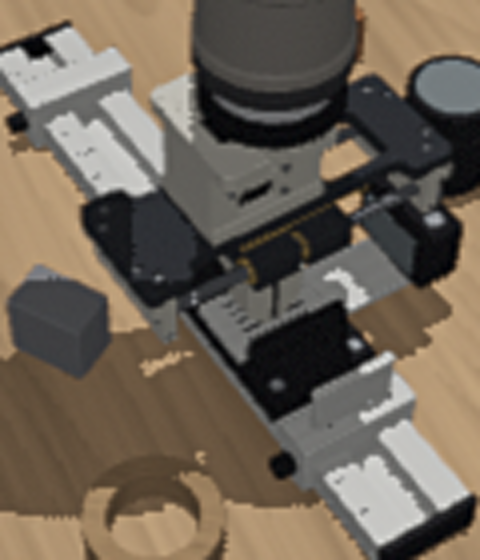

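About 10 mm is left. I'll creep in 1.5 mm rows and watch Fy.

```bash
python3 -m creep '[{"tx":0,"ty":-0.15,"tz":0,"wx":0,"wy":0,"wz":0,"gripper":1},{"tx":0,"ty":-0.3,"tz":0,"wx":0,"wy":0,"wz":0,"gripper":1},{"tx":0,"ty":-0.45,"tz":0,"wx":0,"wy":0,"wz":0,"gripper":1},{"tx":0,"ty":-0.6,"tz":-0.01,"wx":0,"wy":0,"wz":0,"gripper":1},{"tx":0,"ty":-0.75,"tz":-0.01,"wx":0,"wy":0,"wz":0,"gripper":1},{"tx":0,"ty":-0.9,"tz":-0.01,"wx":0,"wy":0,"wz":0,"gripper":1}]'; python3 g.py 525 -149 37.5
```

```text
time: 6.23
tool_pos: [523.5, -144.4, 37.4]
tcp_rot: [-0.685, 1.566, -0.548]
contact_force: [-7.1, 0.6, 28.6]
grip_width: 0.5
t 6.2333 pos [ 523.5 -144.4   37.4] F [-7.1  0.6 28.6] w 0.5
cm tool [-0.   -0.47  0.09] rotvec [0.008 0.004 0.003]
[[ 0.004 -0.137  0.991]
 [-0.002  0.991  0.137]
 [-1.    -0.003  0.004]]
```

```bash
python3 -m creep '[{"tx":0,"ty":-0.1,"tz":0,"wx":0,"wy":0,"wz":0,"gripper":1},{"tx":0,"ty":-0.2,"tz":0,"wx":0,"wy":0,"wz":0,"gripper":1},{"tx":0,"ty":-0.3,"tz":0,"wx":0,"wy":0,"wz":0,"gripper":1}]'; python3 g.py 525 -149 37.5
```

```text
time: 6.48
tool_pos: [523.8, -146.9, 37.4]
tcp_rot: [-0.514, 1.567, -0.377]
contact_force: [-6.6, 4.8, 29.8]
grip_width: 0.4
t 6.4833 pos [ 523.8 -146.9   37.4] F [-6.6  4.8 29.8] w 0.4
cm tool [-0.01 -0.23  0.09] rotvec [0.008 0.003 0.002]
[[ 0.004 -0.136  0.991]
 [-0.001  0.991  0.136]
 [-1.    -0.002  0.003]]
```

```bash
python3 -m creep '[{"tx":0,"ty":-0.05,"tz":0,"wx":0,"wy":0,"wz":0,"gripper":1},{"tx":0,"ty":-0.1,"tz":0,"wx":0,"wy":0,"wz":0,"gripper":1},{"tx":0,"ty":-0.1,"tz":0,"wx":0,"wy":0,"wz":0,"gripper":1}]'; python3 g.py 525 -149 37.5;  python3 - <<'E'
from h import *
c=cam("side"); save(c,"s5.png",(260,140,380,280),4)
E
```

```text
time: 6.73
tool_pos: [523.8, -146.9, 37.4]
tcp_rot: [-0.209, 1.567, -0.072]
contact_force: [-7.4, 6.0, 29.8]
grip_width: 0.2
t 6.7333 pos [ 523.8 -146.9   37.4] F [-7.4  6.  29.8] w 0.2
cm tool [-0.   -0.22  0.09] rotvec [0.008 0.003 0.001]
[[ 0.003 -0.136  0.991]
 [-0.     0.991  0.136]
 [-1.    -0.001  0.003]]
```

View pics/s5.png

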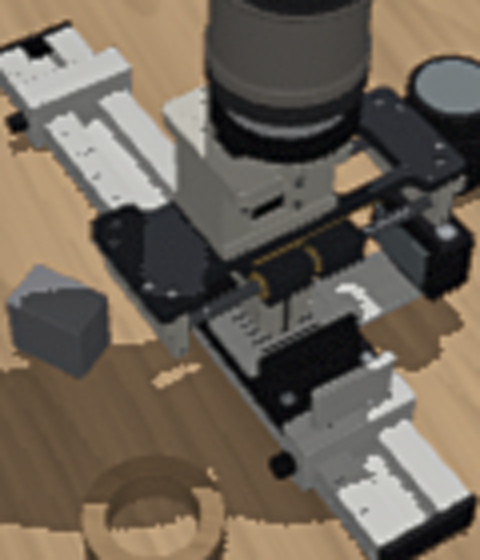

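The TCP has stopped at y=-146.9 while the push force rose to 6 N, after 81 mm of travel, so the carriage is against the stop. Now lifting straight up, slowly at first so the plate springs up.

```bash
python3 -m creep '[{"tx":-0.2,"ty":0,"tz":0,"wx":0,"wy":0,"wz":0,"gripper":1},{"tx":-0.4,"ty":0,"tz":0,"wx":0,"wy":0,"wz":0,"gripper":1},{"tx":-0.7,"ty":0,"tz":0,"wx":0,"wy":0,"wz":0,"gripper":1},{"tx":-1.2,"ty":0,"tz":0,"wx":0,"wy":0,"wz":0,"gripper":1},{"tx":-2.2,"ty":0,"tz":0,"wx":0,"wy":0,"wz":0,"gripper":1},{"tx":-4,"ty":0,"tz":0,"wx":0,"wy":0,"wz":0,"gripper":1},{"tx":-7,"ty":0,"tz":0,"wx":0,"wy":0,"wz":0,"gripper":1},{"tx":-10,"ty":0,"tz":0,"wx":0,"wy":0,"wz":0,"gripper":1}]'; python3 g.py 525 -149 37.5
```

```text
time: 7.45
tool_pos: [522.1, -147.2, 134.5]
tcp_rot: [2.599, 1.568, 2.736]
contact_force: [1.2, 0.0, 0.7]
grip_width: 0.8
t 7.45 pos [ 522.1 -147.2  134.5] F [1.2 0.  0.7] w 0.8
cm tool [ 9.7  -0.23  0.29] rotvec [ 0.008 -0.002 -0.001]
[[-0.002 -0.136  0.991]
 [ 0.001  0.991  0.136]
 [-1.     0.001 -0.002]]
```

```bash
python3 -m creep '[{"tx":-4,"ty":2,"tz":0,"wx":0,"wy":0,"wz":0,"gripper":1},{"tx":-8,"ty":6,"tz":-1,"wx":0,"wy":0,"wz":0,"gripper":1},{"tx":-8,"ty":10,"tz":-3,"wx":0,"wy":0,"wz":0,"gripper":1},{"tx":-8,"ty":14,"tz":-5,"wx":0,"wy":0,"wz":0,"gripper":1},{"tx":-8,"ty":18,"tz":-7,"wx":0,"wy":0,"wz":0,"gripper":1},{"tx":-8,"ty":20,"tz":-8,"wx":0,"wy":0,"wz":0,"gripper":1},{"tx":-8,"ty":20,"tz":-8,"wx":0,"wy":0,"wz":0,"gripper":1}]'; python3 g.py 525 -149 37.5; python3 - <<'E'
from h import *
import pickle
for n in("side","scene"):
    c=cam(n); pickle.dump(c,open(n+"1.pkl","wb")); save(c,n+"_end.png")
    W=world(c); save(c,n+"_endc.png",(260,140,420,280) if n=="side" else (260,150,450,270),4)
    f=c["frame"].astype(int); x,y,z=np.moveaxis(W,-1,0)
    col=(x>440)&(x<590)&(y>-300)&(y<180)&(z>33)&(z<47)&(f.min(-1)>110)&(f.max(-1)-f.min(-1)<25)
    k,lab,st,ce=cv2.connectedComponentsWithStats(col.astype(np.uint8))
    for i in range(1,k):
        if st[i,4]>25:
            Q=W[lab==i]; print(n,st[i,4],ce[i].round(0),Q.mean(0).round(1),np.median(Q[:,2]).round(1),cv2.minAreaRect(Q[:,:2].astype(np.float32)))
E
```

```text
time: 8.03
tool_pos: [412.0, 43.9, 214.3]
tcp_rot: [2.296, 1.568, 2.437]
contact_force: [-0.5, -0.1, -0.4]
grip_width: 0.2
t 8.0333 pos [412.   43.9 214.3] F [-0.5 -0.1 -0.4] w 0.2
cm tool [ 17.62 -20.71   8.52] rotvec [ 0.011 -0.002 -0.002]
[[-0.002 -0.14   0.99 ]
 [ 0.002  0.99   0.14 ]
 [-1.     0.002 -0.002]]
side 192 [278. 159.] [492.7  85.3  39.3] 39.5 ((493.81707763671875, 85.53488159179688), (73.33059692382812, 26.766016006469727), 9.020967483520508)
side 377 [328. 219.] [ 521.9 -148.4   44. ] 44.0 ((523.8302001953125, -149.52505493164062), (64.3611068725586, 47.53424072265625), 7.906765460968018)
side 181 [346. 245.] [ 529.  -226.    39.3] 39.3 ((532.9854736328125, -221.31439208984375), (72.92327117919922, 23.525108337402344), 7.212075233459473)
scene 115 [309. 190.] [ 542.9 -213.2   40.1] 40.1 ((536.0960083007812, -214.46649169921875), (71.42288208007812, 27.264829635620117), 0.3248089551925659)
scene 238 [329. 198.] [ 529.8 -147.6   43.4] 43.4 ((528.2119140625, -149.09393310546875), (59.5548095703125, 44.769535064697266), 11.33280086517334)
scene 209 [406. 239.] [499.9  90.1  39. ] 39.3 ((497.02923583984375, 88.9876937866211), (71.26718139648438, 24.295501708984375), 7.386102676391602)
```

View pics/side_endc.png

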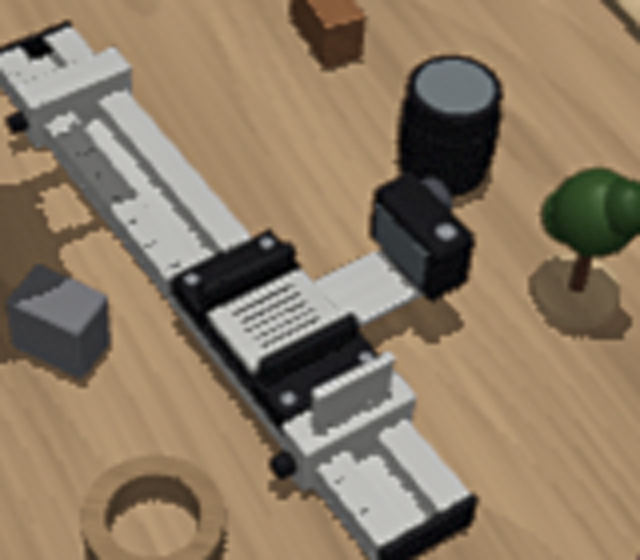

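View pics/scene_end.png

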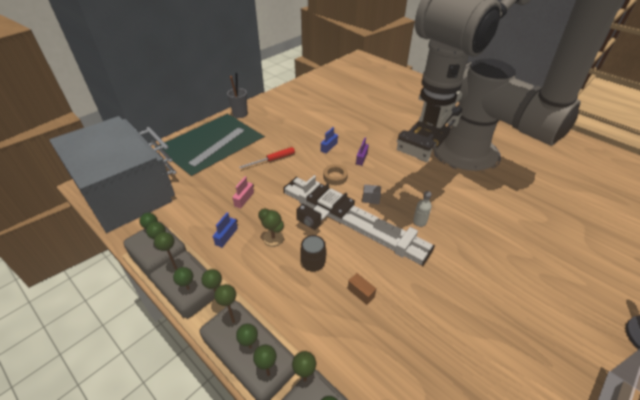

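The carriage (side crop 270,330) sits flush against the finned collar (350,410). The plate is back up, with measured z the same as before, and the bystanders are where they were. Handing in.

```bash
python3 - <<'E'
from h import *
import pickle
for n in("side","scene"):
    a=pickle.load(open(n+"0.pkl","rb")); b=pickle.load(open(n+"1.pkl","rb"))
    pts={"side":dict(glue=(243,157),batt=(275,215),tape=(298,262),lens=(372,160),tree=(407,190),off=(342,140),driver=(365,345))}.get(n,{})
    for k,(u,v) in pts.items(): print(k,(world(b)[v,u]-world(a)[v,u]).round(1))
o=get_obs(); print(o["dq"].round(3),o["contact_force"].round(1))
print(close_job())
E
```

```text
glue [ 0.1  0.5 -0.5]
batt [-0.3 -0.9  1.2]
tape [ 0.3  0.8 -1.3]
lens [ 1.6  2.2 -2.5]
tree [-0.5 -0.5  0.8]
off [ 1.1  1.9 -1.8]
driver [-0.  -0.   0.1]
[-0.048  0.036 -0.041 -0.008 -0.009 -0.017] [ 0.6 -0.3  0.3]
the job is handed in; nothing more can be done
None
```

The carriage is up against the finned metal collar with the plate sprung back up. The hand is clear of it, and I handed the job in at about 8 s.

**What I did:** I pressed the plate to the bottom with the closed fingertips (TCP height 37.4 mm, about 30 N). Keeping it down, I pushed the carriage 81 mm along the rail until the fingertips stopped and the push force rose to 6 N. Then I lifted straight up and moved the hand away.

**Last checks:**
- **Distance to the stop:** The side camera puts the plate 72.4 mm from the stop, where 72 mm is expected. The scene camera reads 65 to 69 mm, less reliably because the fin partly hides the collar there. The contact force agrees with the side camera.
- **Plate:** It is back at its resting height.
- **Bystanders:** The one-pixel depth readings I compared agree to within 1.5 mm, except the lens (3.7 mm) and the offcut (2.8 mm). I put those two down to measurement noise, as the pictures show both where they were.
- **Camera:** By depth, the gripper stayed well above it, about 40 mm at the lowest point.
- **Arm:** It was still settling very slightly in free air at hand-in (under 0.05 rad/s), touching nothing.

A sideways force of up to 10 N across the rail built up while pressing; it had no visible effect.

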